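Crank the cam stand open and move its flanged sleeve to the cradle

ROBOT

A 6-joint arm with a two-finger parallel gripper is mounted at the origin on the work surface. World frame = base frame: x ahead of the robot, y to its left, z up, the work surface at z = 0. Lengths are in m, angles in rad, forces in N, time in s.
With the tool pointing down it reaches from about 0.325 to 1 m from the base axis. Payload 5.1 kg.
Tool frame: the origin (TCP) lies on the centre line of the jaws, within the pads' length; the fingertips stand 25 mm ahead of it and the grasp point (between the pads) lies 6 mm ahead of it (env.tip_extent is the distance from the TCP to the fingertips, in m); z points along the fingers, y is the line along which they close (so a half turn about z gives the same grasp; the last joint's range is limited). The gripper opens to 85 mm and grips with 20 to 120 N. Pads are 22 mm wide; open, the fingers measure 114 mm over their backs; the gripper's body (76 mm by 85 mm) begins 54 mm behind the grasp point. The pads swing forward as they close: fully open they stand 13 mm farther back than shut.
Start: joints at [-1.299, 0.124, 1.65, -0, 1.367, -0.083], TCP at [0.226, -0.61, 0.233] pointing down, gripper open.
Joint ranges: [-2.61, 2.61], [-1.02, 2.33], [0.03, 2.71], [-1.35, 4.49], [0.32, 2.68], [-2.91, 2.91]. Speed limits (rad/s): [2.57, 2.57, 3.14, 3.14, 3.14, 3.14].

INTERFACE

Orientations are given as a 3x3 rotation matrix whose columns are the frame's x, y, z axes.
In Python, from rig import env gives the robot as it stands. The module is installed in compiled form; this text tells all that it offers.
- The arm moves only by the tool carry_out, never from a script. Its argument "series" is a list that holds one entry, the list of rows, each a list of 6 numbers: the shift along the world's x, y, z in mm, then the turn, a rotation vector about the world's x, y, z in degrees. A call has exactly 5 rows; each row shifts and turns the commanded pose from where the row before left it; what a row does not reach is not made up. A row lasts 1/8 s, in which the tool goes at most 62.5 mm and 10.7 degrees, less where a joint would pass 70% of its speed; a pose out of reach is approached as far as the arm can. A call with a gripper value outside its range is refused whole. "gripper" is the finger opening in mm, from 0 to 85.4, set as the call begins (left out, the last holds). The fingers move at their own pace and stop on an object; the grip force is fixed at half the most. Time passes only in rows, so rows that do not move let the fingers close, or fill a call up. It gives the time, the measured TCP pose, the force, the opening and the grip force at its end, in the units of the state.
- env.observe(): the state, without advancing time (a new reading comes with each control period).
- env.capture(name): name is "scene" or "side" or "wrist"; returns the picture (400x640x3 uint8, red, green, blue); there is no depth.
- env.calibration(name): a dict with "camera_matrix" (3x3 intrinsics, pixels), "distortion" ([k1, k2, p1, p2, k3] as OpenCV has them; the pictures are not rectified), "world_from_camera" (4x4, takes a point from camera to world coordinates). Camera axes: x right, y down, z forward; pixel columns grow to the right and rows downward; lengths in m; the calibration is good to about 2 mm. A picture is of the moment at which its call begins: read the wrist's pose just before it. calibration takes no time and is no camera call; for the wrist camera it gives the pose at the moment of the call.
- env.sign_off(): hands the job in; it is judged then, once.
Trained networks look in the newest picture that a camera, given by its name, has taken for a name from the list of things; names that differ only in an ending like _2 or _b are one class to them, and where a whole thing is asked for, a point or a joint stands for the part that bears it (a point fixed in the world has none). Each returns a list of dicts, best first, with "p" (0 to 1); they miss things now and then, are a little off and sometimes report something else, mostly with a low value. They report only what shows in the picture. A call takes as long as a camera call. They do not tell look-alikes from the thing itself.
- env.search_frame(camera, target): "box" ([centre column, centre row, width, height] in pixels, round what is visible of it).
- env.cut_out(camera, target): "pixels" (400x640 bool, what is visible of it) and "box" ([centre column, centre row, width, height] in pixels, round what is visible of it).
- env.mark_of(camera, target): "position" ([column, row] in pixels: a listed point, or the origin of a listed thing).
The state is a dict: "time": time; "qpos": joint angles; "qd": joint speeds; "joint_torque": joint torques, N m; "eef_pos": TCP position; "tool_rot": TCP orientation; "ft_force": force on the tool from outside, world axes, zero at the start; "torque": the same for the moment, N m; "opening": finger opening in m; "gripper_force": force on a finger pad.
Only numpy, scipy, OpenCV 4.12 (cv2) and the standard library are available. Lean on these libraries where they do the work, as an engineer would, in place of code of your own. Each camera call takes 0.05 s, during which the arm holds its last target. There are 200 camera calls.

TASK

On the cam stand, turn the crank by its knob until the follower rests in the cam's flat dwell, so that the gate stands fully open, clear of the sleeve's flange, and leave it there. Then slide the flanged sleeve off the open end of its rod and lay it gently along the two rails of the small cradle, its body centred on them and the flange hanging clear past their ends. Do not let the sleeve touch the bench, and leave the bottles, jar, beaker, paper roll and weight where they are.

Things in the scene. Friction and masses are not known exactly. Their poses are not given: they have to be found in the camera images.
- rig: Cam stand fixed to the bench: grey base plate 240 x 380 x 12 mm; on its -y side a dark post (30 x 36, 310 mm tall) carries a level steel rod, on its +y side a plate cam on a vertical shaft has a crank. Origin on the bench. x points from the rod's open end to the post, z up. In mm: rod axis y = -100, z = 120, x = -20 (open end) to 110 (post); camshaft x = -20, y = 130.
- shield_edge (a point): Middle of the front lower edge of the clear flat splash shield (aluminium edging) on the stand's post, 290 mm above the bench, 170 mm above the rod. From here it runs back 160 mm over the whole rod and 70 mm to either side. An upright tool cannot take the sleeve under it: lean the tool 35 to 50 degrees from vertical, gripper back on the open-end side. Below it front and sides are free.
- crank (a joint): Crank and cam angle (rad), counter-clockwise positive from above, stops at 0 and 6.0: the direction of the crank arm from the stand's +x. At 3.14 the arm points along -x (towards the robot) and the middle of the cam's flat dwell, its outer arc of 56 mm radius, is under the roller: gate fully open. The dwell reaches 0.5 either side; off it, the spring may drive the crank back. Starts at 0.15 to 1.35.
- crank_grip (a point): Point on the axis of the crank's black knob, an upright cylinder 24 mm in diameter and 62 mm tall that spins freely on its pin, 60 mm from the camshaft. The point is 35 mm above the knob's foot, 27 mm below its top, 118 mm above the bench. The steel crank arm lies just below the foot. Pushing it round takes up to about 8 N.
- crank_axis (a point): Point on the vertical axis of the camshaft, 115 mm above the bench; the knob circles it at 60 mm radius.
- follower (a joint): Travel of the spring-loaded follower and its gate (m): 0 with the roller on the cam's small base circle (36 mm radius, gate closed), about 0.020 with the roller in the flat dwell (gate fully open). It starts at 0.
- gate_tip (a point): Edge of the gate, an upright aluminium blade (8 mm thick, top 155 mm above the bench) on the rod's side away from the cam, carried by a bar under the rod, standing ahead (stand -x) of the flange. Closed it is 27 mm from the rod's axis and blocks the flange; open it is 47 mm from it and clears the flange by 9 mm.
- mandrel_tip (a point): Centre of the open end face of the steel rod, 20 mm in diameter.
- sleeve: Loose sleeve, 0.25 kg: aluminium body 44 mm in diameter, 100 mm long, grey plastic flange 76 mm in diameter, 12 mm thick on one end, bore 28 mm. Balances 10 mm from mid-body towards the flange. Origin on its axis, mid-body; x along the bore to the flange. Starts on the rod, flange to the post, axis 4 mm below the rod's, other end 2 to 13 mm inside the rod's open end.
- sleeve_flange_end (a point): Centre of the flange's outer face, on the sleeve's axis, 62 mm from the sleeve's origin. The sleeve is off the rod once this has passed the rod's open end, after 115 to 125 mm of travel.
- cradle: Cradle fixed to the bench: white base 110 x 100 x 10 mm with two parallel steel rails, each 10 mm in diameter and 70 mm long over its round ends, along the cradle's x axis at y = -14 and +14 mm, tops 40 mm above the bench. Origin on the bench under its middle. The sleeve's body lies in the groove between them, its axis then 58 mm above the bench, with the flange beyond either end.
- bottle_a: Bystander, to be left alone: a tall amber reagent bottle, 72 mm across, 200 mm tall. Origin at the centre of its underside.
- bottle_b: Bystander, to be left alone: another amber reagent bottle, 72 mm across, 200 mm tall. Origin at the centre of its underside.
- jar: Bystander, to be left alone: a white capped jar, 60 mm across, 80 mm tall. Origin at the centre of its underside.
- beaker: Bystander, to be left alone: a glass beaker, 64 mm across, 85 mm tall. Origin at the centre of its underside.
- tissue_roll: Bystander, to be left alone: a white paper roll standing on end, 100 mm across, 90 mm tall. Origin at the centre of its underside.
- weight: Bystander, to be left alone: a steel calibration weight with a small head, 48 mm across, 72 mm tall. Origin at the centre of its underside.
Not all that is in view belongs to the job. Leave any purple look-alike of the sleeve alone.

How it is judged:
On the way, in this order (a step that is already met when the one before it is completed fails the run):
1. the crank is in the cam's flat dwell and still, the sleeve not yet drawn along the rod (value of joint crank between 2.6416 and 3.6416 rad and value of joint follower above 0.0185 m and velocity of joint crank between -0.3 and 0.3 rad/s and distance of sleeve from where it was at the start of the episode below 0.02 m), for 0.2 s.
2. the sleeve is off the rod's open end, the crank still in the dwell (value of joint crank between 2.6416 and 3.6416 rad and value of joint follower above 0.0185 m and x of sleeve_flange_end in the frame of rig below -0.02 m), for 0.1 s.
At the end, for the whole second after the job is handed in: Roller in the dwell (crank within 0.5 rad of its middle, follower travel over 18.5 mm); sleeve at rest on both rails: mid-body within 20 mm of the cradle's middle along the rails and 8 mm across, axis 50 to 66 mm above the bench and within 0.15 rad of the rails (value of joint crank between 2.6416 and 3.6416 rad and value of joint follower above 0.0185 m and x of sleeve in the frame of cradle between -0.02 and 0.02 m and y of sleeve in the frame of cradle between -0.008 and 0.008 m and z of sleeve in the frame of cradle between 0.05 and 0.066 m and angle between the x axis of sleeve and the x axis of cradle, either way round below 0.15 rad and linear speed of sleeve below 0.02 m/s); the robot touches nothing.
It fails at once if the sleeve falls to or touches the bench (its middle lower than 42 mm) (height (world z) of sleeve below 0.042 m).
It fails at once if the sleeve is dropped or rammed onto the cradle (over 60 N) (contact force between sleeve and cradle above 60 N).
It fails at once if a bystander is moved by more than 30 mm (distance of any of bottle_a, bottle_b, jar, beaker, tissue_roll, weight from where it was at the start of the episode above 0.03 m).
It also fails if it takes over 64 s, if anything falls off the work surface, if the arm or the gripper's body presses on something with over 40 N, if the wrist force passes 120 N, or if a joint passes its speed limit or range.

## Working session

There is one attempt and no reset: what is moved stays moved. The work goes in short steps, Python scripts to look and compute and a tool call to move; the robot and the scene stay as the last step left them, time stands still between calls to the robot, and variables do not carry over. Pictures are saved under pics/ and viewed, at most 10 in all, crops included, and the job is handed in when it is done.

Besides the shell and the picture viewer there is one more tool, called as name(argument=value, ...), one argument or row to a line, values as JSON. carry_out: Moves the arm, as the interface text tells. Its arguments: {"type":"object","properties":{"series":{"type":"array","items":{"type":"array","items":{"type":"array","items":{"type":"number"}}}},"gripper":{"type":"number"}},"required":["series"]}

```bash
mkdir -p pics; cat > h.py <<'E'
import numpy as np, cv2
from rig import env
def ray(cam,px):
    c=env.calibration(cam); K=np.array(c["camera_matrix"]);T=np.array(c["world_from_camera"])
    u=cv2.undistortPoints(np.array([[px]],float),K,np.array(c["distortion"],float))[0,0]
    return T[:3,3],T[:3,:3]@np.array([u[0],u[1],1])
def atz(cam,px,z):
    o,d=ray(cam,px); return o+d*(z-o[2])/d[2]
def tri(obs):
    A=np.zeros((3,3));b=np.zeros(3)
    for cam,px in obs:
        o,d=ray(cam,px);d=d/np.linalg.norm(d);P=np.eye(3)-np.outer(d,d);A+=P;b+=P@o
    X=np.linalg.solve(A,b)
    r=[np.linalg.norm(np.cross(X-ray(c,p)[0],ray(c,p)[1]/np.linalg.norm(ray(c,p)[1])))*1e3 for c,p in obs]
    return X,r
def proj(cam,X):
    c=env.calibration(cam);T=np.linalg.inv(np.array(c["world_from_camera"]))
    return cv2.projectPoints(np.array(X,float).reshape(-1,3),cv2.Rodrigues(T[:3,:3])[0],T[:3,3],np.array(c["camera_matrix"]),np.array(c["distortion"],float))[0][:,0]
E
python3 - <<'E'
from h import *
np.set_printoptions(precision=3,suppress=True)
for c in ("scene","side"):
    cv2.imwrite(f"pics/{c}0.png",env.capture(c)[:,:,::-1])
Z={"rig":0,"shield_edge":.29,"crank_grip":.118,"crank_axis":.115,"mandrel_tip":.12,"gate_tip":.155,"sleeve":.116,"sleeve_flange_end":.116,"cradle":0,"bottle_a":0,"jar":0,"beaker":0,"tissue_roll":0,"weight":0}
for t,z in Z.items():
    M={}
    for c in ("scene","side"):
        r=env.mark_of(c,t)
        M[c]=r
        for k in r[:2]: print(t,c,np.round(k["position"]),round(k["p"],2),atz(c,k["position"],z))
    if M["scene"] and M["side"]:
        X,r=tri([(c,M[c][0]["position"]) for c in M]); print("   TRI",X,np.round(r,1))
print(env.observe()["time"], env.tip_extent)
E
```

```text
rig scene [246. 189.] 0.73 [ 0.67  -0.328  0.   ]
rig side [286. 235.] 0.78 [0.629 0.026 0.   ]
   TRI [ 0.7   -0.167 -0.011] [142.2 142.2]
shield_edge scene [290. 192.] 0.81 [ 0.602 -0.068  0.29 ]
shield_edge scene [408. 285.] 0.21 [0.481 0.327 0.29 ]
crank_grip scene [325. 290.] 0.53 [0.638 0.186 0.118]
crank_grip side [249. 226.] 0.54 [0.644 0.185 0.118]
   TRI [0.639 0.188 0.122] [0.8 0.8]
crank_axis scene [336. 274.] 0.94 [0.583 0.162 0.115]
crank_axis side [262. 230.] 0.67 [0.591 0.169 0.115]
   TRI [0.586 0.168 0.12 ] [4.6 4.6]
mandrel_tip scene [293. 218.] 0.77 [ 0.601 -0.071  0.12 ]
mandrel_tip scene [296. 159.] 0.19 [ 0.479 -0.273  0.12 ]
gate_tip side [299. 195.] 0.69 [ 0.629 -0.048  0.155]
sleeve scene [345. 158.] 0.98 [ 0.323 -0.189  0.116]
sleeve scene [280. 225.] 0.68 [ 0.65  -0.074  0.116]
sleeve side [298. 199.] 0.82 [ 0.658 -0.064  0.116]
sleeve side [288. 237.] 0.55 [0.496 0.13  0.116]
   TRI [0.456 0.03  0.32 ] [86.4 86.4]
sleeve_flange_end scene [353. 169.] 0.9 [ 0.325 -0.133  0.116]
sleeve_flange_end side [284. 195.] 0.59 [ 0.718 -0.046  0.116]
   TRI [0.467 0.0
[... 457 characters left out ...]
7 [ 0.285 -0.433  0.   ]
   TRI [ 0.276 -0.418  0.012] [0.2 0.2]
beaker scene [409. 285.] 0.8 [0.372 0.285 0.   ]
beaker scene [242. 156.] 0.64 [ 0.62  -0.475  0.   ]
beaker side [278. 303.] 0.81 [0.368 0.291 0.   ]
beaker side [231. 300.] 0.6 [0.489 0.392 0.   ]
   TRI [ 0.371  0.286 -0.004] [2. 2.]
tissue_roll scene [363. 376.] 0.63 [0.654 0.432 0.   ]
tissue_roll side [193. 282.] 0.87 [0.65  0.437 0.   ]
tissue_roll side [277. 302.] 0.46 [0.371 0.29  0.   ]
   TRI [ 0.654  0.433 -0.004] [1.9 1.9]
weight scene [404. 331.] 0.59 [0.475 0.393 0.   ]
weight scene [336. 274.] 0.55 [0.557 0.128 0.   ]
weight side [234. 297.] 0.54 [0.491 0.379 0.   ]
   TRI [0.478 0.39  0.015] [3.4 3.4]
1.5 0.025
```

View pics/scene0.png

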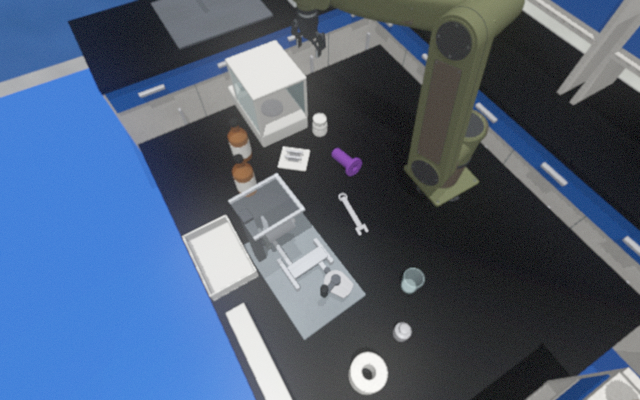

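View pics/side0.png

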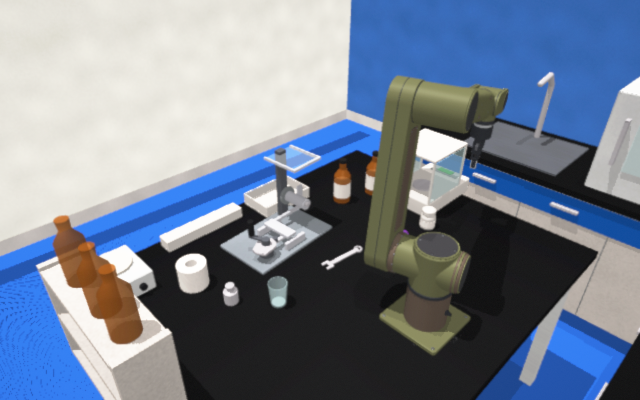

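The scene shows the rig at about (300,250), the cradle at (294,158), the purple decoy at (347,161) and two amber bottles at (240,140) and (244,177). In the side view the arm hides the cradle. There is also a glass balance at (268,90) to avoid.

```bash
python3 - <<'E'
from h import *
np.set_printoptions(precision=3,suppress=True)
print("cradle",atz("scene",(294,156),.03))
print("balance base",[atz("scene",p,0)[:2] for p in ((263,141),(307,128),(232,100))],"top",[atz("scene",p,.25)[:2] for p in ((228,60),(275,43),(305,78),(250,95))])
s=env.observe();print(s["eef_pos"],s["tool_rot"])
T=np.array(env.calibration("wrist")["world_from_camera"]);R=np.array(s["tool_rot"])
print("cam in tool",R.T@(T[:3,3]-s["eef_pos"]),R.T@T[:3,:3],env.calibration("wrist")["camera_matrix"])
E
```

```text
cradle [ 0.449 -0.35   0.03 ]
balance base [array([ 0.512, -0.501]), array([ 0.323, -0.469]), array([ 0.525, -0.773])] top [array([ 0.513, -0.711]), array([ 0.318, -0.707]), array([ 0.314, -0.483]), array([ 0.521, -0.509])]
[ 0.226 -0.61   0.233] [[ 0.938  0.347 -0.   ]
 [ 0.347 -0.938  0.   ]
 [-0.    -0.    -1.   ]]
cam in tool [ 0.079  0.    -0.139] [[ 0.    -0.951 -0.309]
 [ 1.    -0.     0.001]
 [-0.001 -0.309  0.951]] [[303.207   0.    315.135]
 [  0.    303.207 197.024]
 [  0.      0.      1.   ]]
```

carry_out(
  series=[
    [[0,0,50,0,0,10],[0,30,50,0,0,10],[0,50,30,0,0,10],[0,50,20,0,0,10],[0,50,0,0,0,10]],
  ],
)

```text
time: 2.12
eef_pos: [0.2259, -0.4286, 0.3861]
tool_rot: [[0.331, 0.943, 0.002], [0.943, -0.331, -0.004], [-0.004, 0.003, -1.0]]
ft_force: [-0.2, 0.8, 0.7]
opening: 0.0851
gripper_force: 0.0
```

carry_out(
  series=[
    [[30,50,0,0,0,10],[40,40,0,0,0,10],[40,40,0,0,0,10],[40,40,0,0,0,10],[40,40,0,0,0,10]],
  ],
)

```text
time: 2.75
eef_pos: [0.4168, -0.218, 0.3836]
tool_rot: [[-0.51, 0.86, 0.001], [0.86, 0.51, -0.001], [-0.001, 0.0, -1.0]]
ft_force: [0.5, -1.1, 0.2]
opening: 0.0853
gripper_force: 0.0
```

carry_out(
  series=[
    [[10,20,0,0,0,10],[0,20,0,0,0,10],[0,0,0,0,0,10],[0,0,0,0,0,10],[0,0,0,0,0,10]],
  ],
)

```text
time: 3.38
eef_pos: [0.4258, -0.1793, 0.3834]
tool_rot: [[-0.987, 0.162, 0.0], [0.162, 0.987, -0.0], [-0.0, -0.0, -1.0]]
ft_force: [-0.2, 0.6, -0.2]
opening: 0.0852
gripper_force: 0.0
```

```bash
python3 - <<'E'
from h import *
np.set_printoptions(precision=3,suppress=True)
c="wrist"
cv2.imwrite("pics/w1.png",env.capture(c)[:,:,::-1])
Z={"shield_edge":.29,"crank_grip":.118,"crank_axis":.115,"mandrel_tip":.12,"gate_tip":.155,"sleeve":.116,"sleeve_flange_end":.116,"cradle":0}
for t,z in Z.items():
    for k in env.mark_of(c,t)[:3]: print(t,np.round(k["position"]),round(k["p"],2),atz(c,k["position"],z))
for r in env.cut_out(c,"cradle")[:2]:
    print(r["box"],r["p"])
E
```

```text
shield_edge [262. 278.] 0.48 [ 0.489 -0.238  0.29 ]
crank_grip [569. 259.] 0.85 [0.641 0.174 0.118]
crank_grip [217. 175.] 0.68 [ 0.424 -0.317  0.118]
crank_grip [416. 293.] 0.22 [ 0.661 -0.061  0.118]
crank_axis [561. 226.] 0.85 [0.584 0.159 0.115]
mandrel_tip [407. 258.] 0.95 [ 0.595 -0.07   0.12 ]
gate_tip [402. 313.] 0.57 [ 0.663 -0.092  0.155]
sleeve [415. 290.] 0.85 [ 0.655 -0.061  0.116]
sleeve [261.  68.] 0.81 [ 0.301 -0.227  0.116]
sleeve [407. 260.] 0.61 [ 0.601 -0.07   0.116]
sleeve_flange_end [298.  54.] 0.97 [ 0.292 -0.179  0.116]
sleeve_flange_end [417. 320.] 0.74 [ 0.714 -0.061  0.116]
sleeve_flange_end [442. 225.] 0.23 [ 0.552 -0.014  0.116]
cradle [215. 174.] 0.61 [ 0.444 -0.363  0.   ]
[217.0, 174.9, 80.7, 75.7] 0.61
[134.8, 85.5, 68.4, 39.9] 0.3
```

View pics/w1.png

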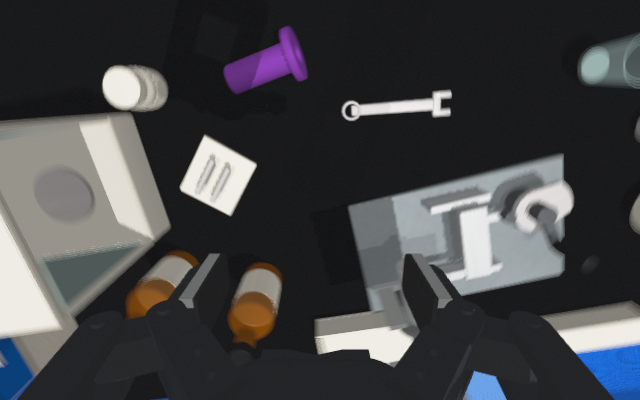

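The wrist view shows the cradle at (218,175), with rails running from lower left to upper right. The rig is at right with its knob at (541,220) and the decoy is at (265,65). The mark positions agree with the scene and side ones.

carry_out(
  series=[
    [[22,50,0,0,0,3],[22,50,0,0,0,3],[22,50,0,0,0,3],[22,50,0,0,0,2],[22,50,0,0,0,2]],
  ],
)

```text
time: 4.5
eef_pos: [0.5363, 0.0723, 0.3833]
tool_rot: [[-0.998, -0.059, 0.001], [-0.059, 0.998, -0.0], [-0.001, -0.0, -1.0]]
ft_force: [0.0, 0.4, 0.2]
opening: 0.0852
gripper_force: 0.0
```

carry_out(
  series=[
    [[30,40,-20,0,0,0],[30,40,-30,0,0,0],[34,30,-45,0,0,0],[10,0,-45,0,0,0],[0,0,0,0,0,0]],
  ],
)

```text
time: 5.12
eef_pos: [0.6368, 0.1796, 0.2382]
tool_rot: [[-0.998, -0.058, -0.01], [-0.058, 0.998, -0.002], [0.011, -0.002, -1.0]]
ft_force: [1.1, -0.2, -0.1]
opening: 0.0856
gripper_force: 0.0
```

```bash
python3 - <<'E'
from h import *
np.set_printoptions(precision=3,suppress=True)
c="wrist"
s=env.observe();print(s["eef_pos"],s["qpos"])
cv2.imwrite("pics/w2.png",env.capture(c)[:,:,::-1])
Z={"crank_grip":.118,"crank_axis":.115}
for t,z in Z.items():
    for k in env.mark_of(c,t)[:2]: print(t,np.round(k["position"]),round(k["p"],2),atz(c,k["position"],z))
E
```

```text
[0.637 0.18  0.238] [ 0.194  0.152  1.61  -0.     1.389 -1.435]
crank_grip [316. 197.] 0.97 [0.647 0.18  0.118]
crank_axis [298. 130.] 0.72 [0.589 0.161 0.115]
```

View pics/w2.png

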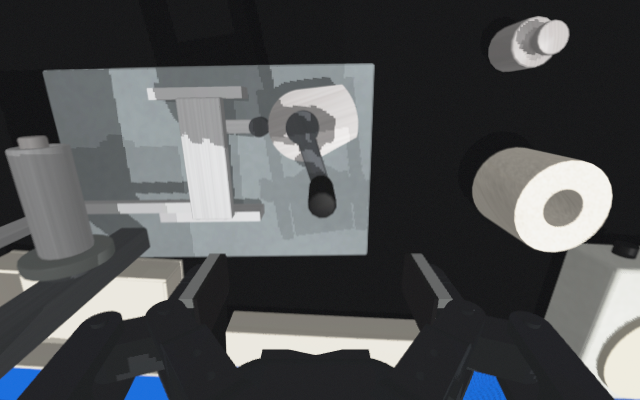

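The knob is at (320,192) between the fingers, with the crank arm leading up to the shaft at (303,125). Next I descend and close.

carry_out(
  series=[
    [[6,0,-40,0,0,0],[0,0,-40,0,0,0],[0,0,-35,0,0,0],[0,0,0,0,0,0],[0,0,0,0,0,0]],
  ],
)

```text
time: 5.9
eef_pos: [0.6469, 0.18, 0.1331]
tool_rot: [[-0.998, -0.058, 0.005], [-0.058, 0.998, 0.001], [-0.005, 0.001, -1.0]]
ft_force: [-0.2, -0.2, 0.8]
opening: 0.0849
gripper_force: 0.0
```

carry_out(
  series=[
    [[0,0,0,0,0,0],[0,0,0,0,0,0],[0,0,0,0,0,0],[0,0,0,0,0,0],[0,0,0,0,0,0]],
  ],
  gripper=16,
)

```text
time: 6.52
eef_pos: [0.6456, 0.1805, 0.1305]
tool_rot: [[-0.998, -0.058, 0.002], [-0.058, 0.998, 0.001], [-0.002, 0.001, -1.0]]
ft_force: [-0.6, 2.9, 5.0]
opening: 0.0219
gripper_force: 58.8
```

```bash
python3 -c "
import numpy as np
t=np.linspace(.316,3.20,16);p=np.c_[np.cos(t),np.sin(t)]*60.5
print(np.diff(np.round(p),axis=0).astype(int).tolist())"
```

```text
[[-5, 10], [-7, 10], [-8, 8], [-10, 7], [-10, 4], [-12, 2], [-12, 0], [-11, -2], [-11, -4], [-9, -6], [-9, -9], [-7, -9], [-4, -11], [-3, -11], [0, -12]]
```

carry_out(
  series=[
    [[-5,10,0,0,0,0],[-7,10,0,0,0,0],[-8,8,0,0,0,0],[-10,7,0,0,0,0],[-10,4,0,0,0,0]],
  ],
)

```text
time: 7.15
eef_pos: [0.6069, 0.2205, 0.1305]
tool_rot: [[-0.998, -0.058, 0.006], [-0.058, 0.998, 0.003], [-0.006, 0.003, -1.0]]
ft_force: [6.6, 3.2, 1.6]
opening: 0.0216
gripper_force: 58.9
```

carry_out(
  series=[
    [[-12,2,0,0,0,0],[-12,0,0,0,0,0],[-11,-2,0,0,0,0],[-11,-4,0,0,0,0],[-9,-6,0,0,0,0]],
  ],
)

```text
time: 7.78
eef_pos: [0.5509, 0.2109, 0.1305]
tool_rot: [[-0.998, -0.058, 0.004], [-0.058, 0.998, 0.004], [-0.004, 0.004, -1.0]]
ft_force: [3.0, 6.5, 3.1]
opening: 0.0217
gripper_force: 59.1
```

carry_out(
  series=[
    [[-9,-9,0,0,0,0],[-7,-9,0,0,0,0],[-4,-11,0,0,0,0],[-3,-11,0,0,0,0],[0,-12,0,0,0,0]],
  ],
)

```text
time: 8.4
eef_pos: [0.528, 0.1578, 0.1305]
tool_rot: [[-0.998, -0.058, 0.003], [-0.058, 0.998, 0.002], [-0.004, 0.002, -1.0]]
ft_force: [3.2, 4.8, 4.0]
opening: 0.0217
gripper_force: 60.2
```

carry_out(
  series=[
    [[0,0,0,0,0,0],[0,0,0,0,0,0],[0,0,0,0,0,0],[0,0,0,0,0,0],[0,0,0,0,0,0]],
  ],
)

```text
time: 9.02
eef_pos: [0.5283, 0.1566, 0.1304]
tool_rot: [[-0.998, -0.058, 0.003], [-0.058, 0.998, -0.001], [-0.003, -0.001, -1.0]]
ft_force: [1.2, -0.3, 6.0]
opening: 0.0214
gripper_force: 60.2
```

carry_out(
  series=[
    [[0,0,0,0,0,0],[0,0,0,0,0,0],[0,0,0,0,0,0],[0,0,20,0,0,0],[0,0,50,0,0,0]],
  ],
  gripper=85,
)

```text
time: 9.65
eef_pos: [0.5252, 0.1565, 0.1979]
tool_rot: [[-0.998, -0.058, -0.006], [-0.058, 0.998, -0.001], [0.006, -0.001, -1.0]]
ft_force: [1.0, -0.1, 0.6]
opening: 0.0853
gripper_force: 0.0
```

carry_out(
  series=[
    [[-10,0,45,0,0,0],[0,-30,0,0.5,-9,0],[0,-50,0,0.5,-9,0],[0,-50,0,0.5,-9,0],[0,-50,0,0.5,-9,0]],
  ],
)

```text
time: 10.28
eef_pos: [0.5173, -0.0242, 0.2471]
tool_rot: [[-0.802, -0.059, 0.595], [-0.05, 0.998, 0.032], [-0.596, -0.004, -0.803]]
ft_force: [0.9, 0.1, -0.2]
opening: 0.0853
gripper_force: 0.0
```

carry_out(
  series=[
    [[10,-40,-15,0.5,-9,0],[10,-8,-15,0,0,0],[0,0,0,0,0,0],[0,0,0,0,0,0],[0,0,0,0,0,0]],
  ],
)

```text
time: 10.9
eef_pos: [0.537, -0.0648, 0.2174]
tool_rot: [[-0.716, -0.063, 0.695], [-0.045, 0.998, 0.044], [-0.696, 0.001, -0.718]]
ft_force: [0.5, 0.6, 0.7]
opening: 0.0846
gripper_force: 0.0
```

```bash
python3 - <<'E'
from h import *
np.set_printoptions(precision=3,suppress=True)
s=env.observe();print(s["eef_pos"],s["qpos"],np.array(s["tool_rot"]))
cv2.imwrite("pics/w3.png",env.capture("wrist")[:,:,::-1]);env.capture("scene");env.capture("side")
Z={"mandrel_tip":.12,"sleeve":.116,"sleeve_flange_end":.116,"gate_tip":.155,"crank_grip":.118}
for t,z in Z.items():
  for c in ("wrist","scene","side"):
    for k in env.mark_of(c,t)[:2]: print(t,c,np.round(k["position"]),round(k["p"],2),atz(c,k["position"],z))
E
```

```text
[ 0.537 -0.065  0.217] [-0.37  -0.534  2.365  0.504  0.651 -2.304] [[-0.716 -0.063  0.695]
 [-0.045  0.998  0.044]
 [-0.696  0.001 -0.718]]
mandrel_tip wrist [309. 167.] 0.79 [ 0.594 -0.067  0.12 ]
mandrel_tip scene [295. 220.] 0.98 [ 0.6  -0.06  0.12]
mandrel_tip scene [337. 275.] 0.19 [0.584 0.167 0.12 ]
sleeve wrist [314. 197.] 0.66 [ 0.652 -0.06   0.116]
sleeve scene [278. 227.] 0.55 [ 0.657 -0.069  0.116]
sleeve scene [350. 265.] 0.45 [0.529 0.159 0.116]
sleeve side [297. 198.] 0.81 [ 0.666 -0.069  0.116]
sleeve side [345. 202.] 0.36 [ 0.51  -0.182  0.116]
sleeve_flange_end wrist [314. 220.] 0.75 [ 0.71  -0.057  0.116]
sleeve_flange_end scene [353. 169.] 0.65 [ 0.326 -0.132  0.116]
sleeve_flange_end scene [261. 236.] 0.59 [ 0.719 -0.068  0.116]
sleeve_flange_end side [281. 194.] 0.69 [ 0.731 -0.04   0.116]
gate_tip wrist [275. 213.] 0.79 [ 0.609 -0.095  0.155]
gate_tip scene [291. 160.] 0.66 [ 0.505 -0.253  0.155]
gate_tip side [299. 191.] 0.72 [ 0.651 -0.068  0.155]
gate_tip side [383. 215.] 0.54 [ 0.314 -0.17   0.155]
crank_grip wrist [631. 116.] 0.55 [0.52  0.146 0.118]
crank_grip scene [350. 266.] 0.46 [0.532 0.162 0.118]
crank_grip side [277. 239.] 0.64 [0.512 0.167 0.118]
```

View pics/w3.png

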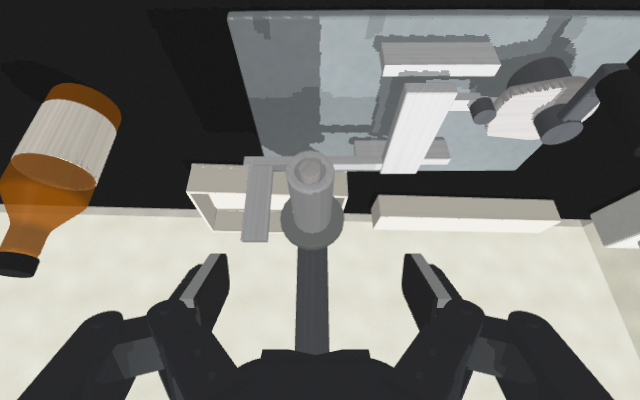

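The crank now points along -x and the gate (blade at column 257) stands clear of the flange. The sleeve is centred on the tool at (312,200). Next I check where the gate stands.

```bash
python3 - <<'E'
from h import *
for p in ((269,241),(245,241)): print(atz("wrist",p,.155))
for p in ((290,182),(335,182),(281,222),(343,222)): print(atz("wrist",p,.116))
E
```

```text
[ 0.67781572 -0.10424043  0.155     ]
[ 0.67938705 -0.12867062  0.155     ]
[ 0.62474401 -0.08380828  0.116     ]
[ 0.62217509 -0.04216534  0.116     ]
[ 0.71925149 -0.09566624  0.116     ]
[ 0.714664   -0.02140822  0.116     ]
```

carry_out(
  series=[
    [[25,0,-24,0,0,0],[25,1,-24,0,0,0],[25,1,-25,0,0,0],[24,0,-24,0,0,0],[0,0,0,0,0,0]],
  ],
  gripper=62,
)

```text
time: 12.42
eef_pos: [0.6348, -0.0629, 0.1154]
tool_rot: [[-0.721, -0.062, 0.69], [-0.043, 0.998, 0.045], [-0.691, 0.003, -0.722]]
ft_force: [-0.4, 0.5, 0.2]
opening: 0.062
gripper_force: 0.0
```

carry_out(
  series=[
    [[0,0,4,0,0,0],[0,0,0,0,0,0],[0,0,0,0,0,0],[0,0,0,0,0,0],[0,0,0,0,0,0]],
  ],
)

```text
time: 13.05
eef_pos: [0.6353, -0.0635, 0.1229]
tool_rot: [[-0.717, -0.062, 0.694], [-0.043, 0.998, 0.044], [-0.695, 0.001, -0.719]]
ft_force: [-0.5, 0.6, 0.1]
opening: 0.0619
gripper_force: 0.0
```

carry_out(
  series=[
    [[0,0,0,0,0,0],[0,0,0,0,0,0],[0,0,0,0,0,0],[0,0,0,0,0,0],[0,0,0,0,0,0]],
  ],
  gripper=36,
)

```text
time: 13.68
eef_pos: [0.6355, -0.0634, 0.1229]
tool_rot: [[-0.717, -0.062, 0.694], [-0.043, 0.998, 0.044], [-0.695, 0.001, -0.719]]
ft_force: [-4.4, 0.7, 4.1]
opening: 0.0393
gripper_force: 57.6
```

carry_out(
  series=[
    [[0,0,3,0,0,0],[-10,-0.6,0,0,0,0],[-15,-1,0,0,0,0],[-20,-1.2,0,0,0,0],[-20,-1.2,0,0,0,0]],
  ],
)

```text
time: 14.3
eef_pos: [0.5686, -0.0673, 0.1247]
tool_rot: [[-0.718, -0.062, 0.693], [-0.043, 0.998, 0.044], [-0.694, 0.002, -0.72]]
ft_force: [0.6, 0.6, -1.6]
opening: 0.0391
gripper_force: 57.4
```

carry_out(
  series=[
    [[-20,-1.2,0,0,0,0],[-20,-1.2,0,0,0,0],[-20,-1.2,0,0,0,0],[-20,-1.2,0,0,0,0],[-10,-0.6,0,0,0,0]],
  ],
)

```text
time: 14.92
eef_pos: [0.4781, -0.0724, 0.1237]
tool_rot: [[-0.719, -0.062, 0.692], [-0.043, 0.998, 0.044], [-0.694, 0.002, -0.72]]
ft_force: [-0.3, 0.5, -1.7]
opening: 0.0389
gripper_force: 57.2
```

```bash
python3 - <<'E'
from h import *
np.set_printoptions(precision=3,suppress=True)
s=env.observe();print(s["eef_pos"],s["qpos"])
I=env.capture("wrist");J=env.capture("scene")
K=cv2.resize(J[110:310,200:420],None,fx=2,fy=2)
cv2.imwrite("pics/w4.png",np.hstack([cv2.resize(I,(640,400))[:, 150:500],K])[:,:,::-1])
for t,z in {"sleeve":.12,"sleeve_flange_end":.12,"mandrel_tip":.12}.items():
  for c in ("wrist","scene"):
    for k in env.mark_of(c,t)[:2]: print(t,c,np.round(k["position"]),round(k["p"],2),atz(c,k["position"],z))
E
```

```text
[ 0.478 -0.072  0.124] [-0.464 -0.591  2.562  0.682  0.587 -2.56 ]
sleeve wrist [316. 253.] 0.78 [ 0.48  -0.073  0.12 ]
sleeve scene [319. 204.] 0.91 [ 0.504 -0.073  0.12 ]
sleeve scene [344. 160.] 0.51 [ 0.333 -0.179  0.12 ]
sleeve_flange_end scene [354. 168.] 0.65 [ 0.323 -0.134  0.12 ]
sleeve_flange_end scene [304. 215.] 0.56 [ 0.566 -0.061  0.12 ]
mandrel_tip scene [294. 218.] 0.61 [ 0.599 -0.07   0.12 ]
```

View pics/w4.png

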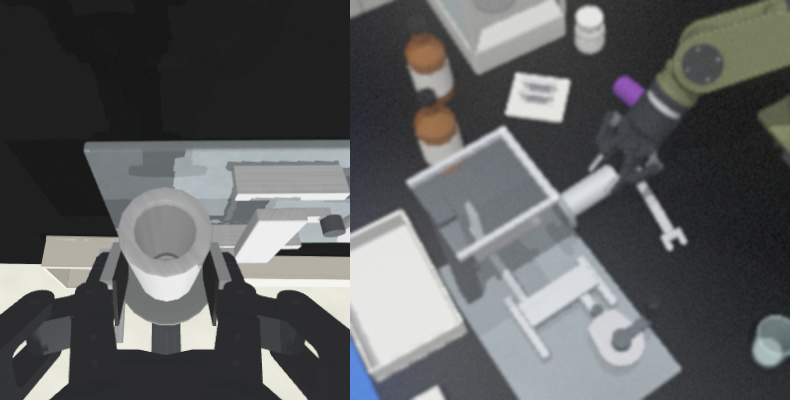

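The sleeve is clear of the rod tip and held straight. Next I get the cradle's pose from the first wrist picture and the current scene view.

```bash
python3 - <<'E'
from h import *
np.set_printoptions(precision=3,suppress=True)
c=env.calibration("wrist");s=env.observe()
R=np.array(s["tool_rot"]);Tt=np.eye(4);Tt[:3,:3]=R;Tt[:3,3]=s["eef_pos"]
X=np.linalg.inv(Tt)@np.array(c["world_from_camera"])
T1=np.eye(4);T1[:3,:3]=np.array([[-0.987,0.162,0],[.162,.987,0],[0,0,-1]]);T1[:3,3]=[.4258,-.1793,.3834]
cams={"w1":(c,T1@X),"scene":(env.calibration("scene"),np.array(env.calibration("scene")["world_from_camera"]))}
def top(k,P,z):
    c,T=cams[k];u=cv2.undistortPoints(np.array(P,float).reshape(-1,1,2),np.array(c["camera_matrix"]),np.array(c["distortion"],float))[:,0]
    d=np.c_[u,np.ones(len(u))]@T[:3,:3].T;return T[:3,3]+d*((z-T[2,3])/d[:,2])[:,None]
for k,f,seed in (("w1","w1",(195,150,245,205)),("scene","scene0",(276,145,314,174))):
    g=cv2.imread(f"pics/{f}.png",0);x0,y0,x1,y1=seed;x0-=22*(k=="w1");x1+=18*(k=="w1");y0-=20*(k=="w1");y1+=15*(k=="w1")
    m=np.zeros_like(g);m[y0:y1,x0:x1]=(g[y0:y1,x0:x1]>150)
    n,l,st,_=cv2.connectedComponentsWithStats(m);i=1+np.argmax(st[1:,4]);P=cv2.findContours((l==i).astype(np.uint8),0,1)[0][0][:,0]
    r=cv2.minAreaRect((top(k,P,.01)[:,:2]*1e3).astype(np.float32));print(k,st[i],r)
    b=cv2.boxPoints(r);print(b)
    # rails: dark pixels within the base hull
    h=np.zeros_like(g);cv2.fillConvexPoly(h,cv2.convexHull(P),1);h=cv2.erode(h,np.ones((5,5)))
    ys,xs=np.where((h>0)&(g<165)); W=top(k,np.c_[xs,ys],.035)[:,:2]*1e3
    mu=W.mean(0);e,v=np.linalg.eigh(np.cov(W.T));print("dark",len(W),mu,np.sqrt(e),v)
print(top("w1",[(199,192),(213,157),(213,199),(228,165)],.035))
E
```

```text
w1 [ 180  136   76   79 3478] ((446.9783935546875, -356.77239990234375), (100.11935424804688, 110.3719482421875), 50.47632598876953)
[[ 372.552 -360.266]
 [ 457.689 -430.507]
 [ 521.405 -353.278]
 [ 436.268 -283.038]]
dark 42 [ 433.254 -355.456] [ 5.888 12.833] [[-0.808 -0.589]
 [-0.589  0.808]]
scene [278 146  32  25 593] ((449.29693603515625, -355.2508544921875), (105.67823028564453, 112.69989013671875), 50.1489372253418)
[[ 372.177 -359.707]
 [ 458.698 -431.925]
 [ 526.417 -350.794]
 [ 439.895 -278.577]]
dark 55 [ 452.308 -346.648] [12.045 14.123] [[-0.798  0.602]
 [ 0.602  0.798]]
[[ 0.463 -0.385  0.035]
 [ 0.409 -0.346  0.035]
 [ 0.479 -0.365  0.035]
 [ 0.426 -0.325  0.035]]
```

carry_out(
  series=[
    [[0,0,30,0,0,0],[0,-20,40,0,0,-4],[-5,-40,10,0,0,-8],[-10,-50,0,0,0,-8],[-10,-50,0,0,0,-8]],
  ],
)

```text
time: 15.95
eef_pos: [0.4552, -0.234, 0.2058]
tool_rot: [[-0.653, 0.417, 0.632], [0.301, 0.909, -0.289], [-0.695, 0.002, -0.719]]
ft_force: [0.2, 0.1, -3.7]
opening: 0.0392
gripper_force: 57.6
```

carry_out(
  series=[
    [[-10,-50,0,0,0,-8],[-10,-40,0,0,0,-7],[-5,-18,0,0,0,0],[0,0,-30,0,0,0],[0,0,0,0,0,0]],
  ],
)

```text
time: 16.58
eef_pos: [0.4291, -0.3394, 0.1712]
tool_rot: [[-0.558, 0.636, 0.533], [0.462, 0.772, -0.436], [-0.689, 0.003, -0.725]]
ft_force: [-0.3, -0.0, -2.0]
opening: 0.0393
gripper_force: 57.7
```

```bash
python3 - <<'E'
from h import *
np.set_printoptions(precision=3,suppress=True)
s=env.observe();print(s["eef_pos"],s["qpos"],np.array(s["tool_rot"]),s["ft_force"])
I=env.capture("wrist");J=env.capture("scene");S=env.capture("side")
cv2.imwrite("pics/w5.png",np.hstack([cv2.resize(J[90:230,220:420],(400,280)),cv2.resize(S[120:260,320:520],(400,280))])[:,:,::-1])
cv2.imwrite("pics/w5w.png",I[:,:,::-1])
for t,z in {"sleeve":s["eef_pos"][2]-.004,"sleeve_flange_end":s["eef_pos"][2]-.004,"cradle":0}.items():
  M={}
  for c in ("wrist","scene","side"):
    M[c]=env.mark_of(c,t)
    for k in M[c][:2]: print(t,c,np.round(k["position"]),round(k["p"],2),atz(c,k["position"],z), "decoy z.03", atz(c,k["position"],.03))
E
```

```text
[ 0.429 -0.339  0.171] [-0.811 -0.466  2.401  0.195  0.458 -1.833] [[-0.558  0.636  0.533]
 [ 0.462  0.772 -0.436]
 [-0.689  0.003 -0.725]] [-0.348 -0.012 -1.971]
sleeve wrist [318. 254.] 0.64 [ 0.449 -0.354  0.167] decoy z.03 [ 0.797 -0.635  0.03 ]
sleeve scene [348. 159.] 0.84 [ 0.338 -0.15   0.167] decoy z.03 [ 0.275 -0.23   0.03 ]
sleeve scene [294. 131.] 0.68 [ 0.437 -0.352  0.167] decoy z.03 [ 0.386 -0.459  0.03 ]
sleeve side [388. 182.] 0.45 [ 0.441 -0.355  0.167] decoy z.03 [ 0.58  -0.549  0.03 ]
sleeve side [427. 225.] 0.17 [ 0.16  -0.217  0.167] decoy z.03 [ 0.258 -0.391  0.03 ]
sleeve_flange_end scene [273. 131.] 0.9 [ 0.502 -0.393  0.167] decoy z.03 [ 0.461 -0.505  0.03 ]
sleeve_flange_end scene [355. 170.] 0.75 [ 0.344 -0.101  0.167] decoy z.03 [ 0.282 -0.175  0.03 ]
cradle wrist [310.  73.] 0.57 [ 0.451 -0.363  0.   ] decoy z.03 [ 0.432 -0.347  0.03 ]
cradle scene [294. 158.] 0.79 [ 0.446 -0.361  0.   ] decoy z.03 [ 0.455 -0.341  0.03 ]
```

View pics/w5.png

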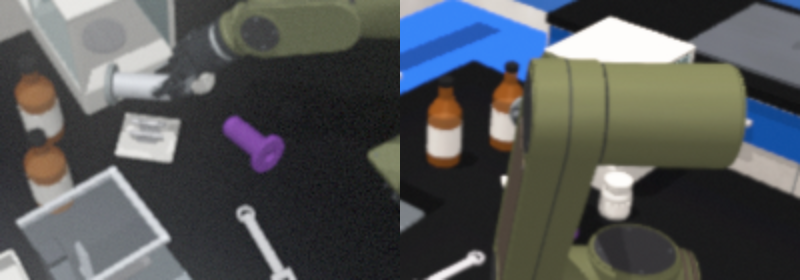

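View pics/w5w.png

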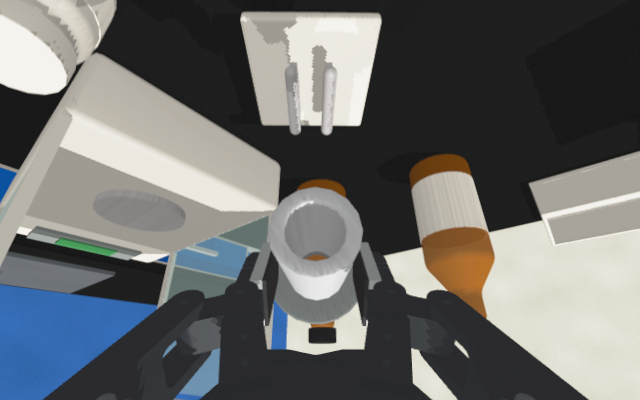

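The rails appear at (293,100) and (329,100) in the wrist view, aligned with the held sleeve at about (316,235). The decoy lies well below the wrist.

```bash
python3 - <<'E'
from h import *
np.set_printoptions(precision=4,suppress=True)
q=[atz("wrist",p,.037) for p in ((291.5,68),(295,133),(329.5,68),(327,132))]
for a in q: print(a)
q=np.array(q); m=q.mean(0); d=(q[1]-q[0])+(q[3]-q[2]); print("mid",m,"dir",np.degrees(np.arctan2(d[1],d[0])),"gap",np.linalg.norm((q[0]+q[1]-q[2]-q[3])/2),"len",np.linalg.norm(d)/2)
s=env.observe();R=np.array(s["tool_rot"]);print("tool y",R[:2,1],"head",np.degrees(np.arctan2(R[1,2],R[0,2])))
e=np.array([np.cos(np.radians(-39.5)),np.sin(np.radians(-39.5))]);n=np.array([-e[1],e[0]])
for C in (m[:2],np.array([.4475,-.3565])): print("TCP->cradle along,across", (C-s["eef_pos"][:2])@e,(C-s["eef_pos"][:2])@n)
# sleeve rim: near-end outer circle and pose
for p in ((316,231),(273,231),(361,231),(313,233)): print(atz("wrist",p,.167))
o=s["eef_pos"]+R@[0,0,.006]
h=np.array([R[0,2],R[1,2],0]);h/=np.linalg.norm(h);l=np.cross([0,0,1],h)
for b in (0,.05,.1):  # predicted circles of near end if level, offset 20 mm
    cen=o+h*(.020-.05); print(proj("wrist",[cen,cen+.022*l,cen-.022*l,cen+[0,0,.022],cen-np.array([0,0,.022])]).round()); break
E
```

```text
[ 0.415  -0.3503  0.037 ]
[ 0.4691 -0.397   0.037 ]
[ 0.4324 -0.3293  0.037 ]
[ 0.4868 -0.3733  0.037 ]
mid [ 0.4508 -0.3625  0.037 ] dir -39.87841514215654 gap 0.028425391703758088 len 0.07076045184199241
tool y [0.6356 0.772 ] head -39.379350710688456
TCP->cradle along,across 0.029479282010996977 -0.0037427662560845475
TCP->cradle along,across 0.023101447973477105 -0.0012431521259602908
[ 0.4161 -0.3288  0.167 ]
[ 0.403  -0.3446  0.167 ]
[ 0.4298 -0.3122  0.167 ]
[ 0.4172 -0.3316  0.167 ]
[[316. 235.]
 [364. 235.]
 [267. 235.]
 [316. 284.]
 [316. 192.]]
```

carry_out(
  series=[
    [[-1,-3,-20,0,0,0],[0,0,-30,0,0,0],[0,0,-30,0,0,0],[0,0,-18,0,0,0],[0,0,0,0,0,0]],
  ],
)

```text
time: 17.8
eef_pos: [0.4178, -0.3434, 0.0957]
tool_rot: [[-0.568, 0.628, 0.531], [0.47, 0.778, -0.417], [-0.676, 0.013, -0.737]]
ft_force: [-0.1, 0.5, -2.3]
opening: 0.039
gripper_force: 57.7
```

carry_out(
  series=[
    [[0,0,-1,0,0,0],[0,0,-1,0,0,0],[0,0,-1,0,0,0],[0,0,0,0,0,0],[0,0,0,0,0,0]],
  ],
)

```text
time: 18.42
eef_pos: [0.4177, -0.3437, 0.0953]
tool_rot: [[-0.569, 0.627, 0.532], [0.469, 0.779, -0.416], [-0.676, 0.013, -0.737]]
ft_force: [0.9, 0.2, -3.0]
opening: 0.039
gripper_force: 57.7
```

```bash
cat > kin.py <<'E'
import numpy as np
from scipy.optimize import least_squares
from scipy.spatial.transform import Rotation as Ro
def fk(q,p):
    a1,d1,a2,a3,d4,d6=p
    R=Ro.from_euler("z",q[0]).as_matrix();P=np.array([0,0,d1])+R@[a1,0,0]
    R=R@Ro.from_euler("y",q[1]).as_matrix();P=P+R@[0,0,a2]
    R=R@Ro.from_euler("y",q[2]).as_matrix();P=P+R@[a3,0,d4]
    R=R@Ro.from_euler("z",q[3]).as_matrix()@Ro.from_euler("y",q[4]).as_matrix()@Ro.from_euler("z",q[5]).as_matrix();P=P+R@[0,0,d6]
    return P,R
D=[([-1.299,.124,1.65,0,1.367,-.083],[.226,-.61,.233]),([.194,.152,1.61,0,1.389,-1.435],[.637,.18,.238]),([-.37,-.534,2.365,.504,.651,-2.304],[.537,-.065,.217]),([-.464,-.591,2.562,.682,.587,-2.56],[.478,-.072,.124]),([-.811,-.466,2.401,.195,.458,-1.833],[.429,-.339,.171])]
E
python3 - <<'E'
from kin import *
from h import env
np.set_printoptions(precision=4,suppress=True)
s=env.observe();print(s["qpos"]);D.append((s["qpos"],s["eef_pos"]))
best=min((least_squares(lambda p:np.concatenate([(fk(q,p)[0]-x)*1e3 for q,x in D]),[.1,.4,.4,.0,.4,.2*k]) for k in (1,1.5)),key=lambda r:r.cost)
print(best.x,best.cost,np.abs(best.fun).max())
P,R=fk(*[s["qpos"],best.x]);print(R,np.array(s["tool_rot"]));C=R.T@np.array(s["tool_rot"])
C=np.round(C)
lo=[-2.61,-1.02,.03,-1.35,.34,-2.88];hi=[2.61,2.33,2.68,4.49,2.68,2.88]
h0=-39.7
for off in (28,33,40):
  for tilt in (0,4,8,12,16,20):      # sleeve flange-down relative to grip
   for yaw in (0,4,-4):
    for z in (.062,):
      a=np.radians(44-tilt);hd=np.radians(h0+yaw);h=np.array([np.cos(hd),np.sin(hd),0])
      zt=h*np.sin(a)+[0,0,-np.cos(a)];yt=np.cross([0,0,1],h);Rt=np.c_[np.cross(yt,zt),yt,zt]
      x=np.array([.4508,-.3625,z])-h*(off-0)*1e-3*np.array([1,1,0])+0*zt
      def f(q):
        P,R=fk(q,best.x);return np.r_[(P-x)*1e3,Ro.from_matrix(R@C@Rt.T).as_rotvec()*100]
      r=least_squares(f,np.clip(s["qpos"],np.array(lo)+.01,np.array(hi)-.01),bounds=(lo,hi))
      if yaw==0 or r.cost<1: print(off,tilt,yaw,round(r.cost,2),r.x)
E
```

```text
[-0.8526 -0.341   2.4539  0.4144  0.321  -2.087 ]
[-0.1365  0.3299  0.6017  0.109   0.7447  0.4444] 4769.302337978495 52.70192870203333
[[-0.627  -0.5686  0.5325]
 [-0.7789  0.4691 -0.4163]
 [-0.0131 -0.6758 -0.737 ]] [[-0.5686  0.627   0.5325]
 [ 0.4691  0.7789 -0.4163]
 [-0.6758  0.0131 -0.737 ]]
28 0 0 54.96 [-0.5194 -0.2476  2.4218 -0.6112  0.34   -0.8498]
28 4 0 9.69 [-0.6477 -0.2485  2.3973 -0.1064  0.34   -1.4344]
28 8 0 0.0 [-0.6616 -0.2398  2.3793 -0.0503  0.3745 -1.4987]
28 8 4 0.0 [-0.7312 -0.2382  2.378   0.1714  0.3813 -1.8177]
28 8 -4 0.0 [-0.5924 -0.2354  2.376  -0.2638  0.3919 -1.188 ]
28 12 0 0.0 [-0.6642 -0.2164  2.3312 -0.0337  0.4687 -1.5164]
28 12 4 0.0 [-0.7225 -0.2151  2.3302  0.1157  0.4729 -1.7582]
28 12 -4 0.0 [-0.6062 -0.2129  2.3285 -0.18    0.4797 -1.2777]
28 16 0 0.0 [-0.6664 -0.1873  2.2816 -0.0234  0.5588 -1.5276]
28 16 4 0.0 [-0.7147 -0.1862  2.2807  0.0807  0.5616 -1.7201]
28 16 -4 0.0 [-0.6184 -0.1845  2.2793 -0.1262  0.566  -1.3365]
28 20 0 0.0 [-0.6684 -0.1536  2.2308 -0.0165  0.6457 -1.5352]
28 20 4 0.0 [-0.7078 -0.1527  2.2301  0.0571  0.6475 -1
[... 1107 characters left out ...]
 0.3816 -1.4966]
40 8 4 0.0 [-0.7359 -0.2644  2.3974  0.1755  0.3887 -1.8248]
40 8 -4 0.0 [-0.5852 -0.2614  2.3952 -0.2698  0.4    -1.1772]
40 12 0 0.0 [-0.663  -0.2417  2.3506 -0.0346  0.4747 -1.5147]
40 12 4 0.0 [-0.7264 -0.2402  2.3494  0.1188  0.4791 -1.764 ]
40 12 -4 0.0 [-0.6001 -0.2378  2.3476 -0.1847  0.4863 -1.2689]
40 16 0 0.0 [-0.6655 -0.2115  2.3009 -0.0241  0.5637 -1.5262]
40 16 4 0.0 [-0.718  -0.2103  2.3     0.083   0.5666 -1.7247]
40 16 -4 0.0 [-0.6132 -0.2083  2.2984 -0.1297  0.5713 -1.3293]
40 20 0 0.0 [-0.6676 -0.1767  2.2501 -0.017   0.6495 -1.5341]
40 20 4 0.0 [-0.7106 -0.1758  2.2494  0.0587  0.6514 -1.6975]
40 20 -4 0.0 [-0.6248 -0.1743  2.2481 -0.092   0.6545 -1.3716]
```

```bash
cat >> kin.py <<'E'
def fk2(q,p):
    P,R=fk(q,p[:6]); c,s=np.cos(q[0]),np.sin(q[0]); return P+p[6]*np.array([-s,c,0]),R
C=np.array([[0,-1,0],[1,0,0],[0,0,1.]])
lo=np.array([-2.61,-1.02,.03,-1.35,.335,-2.88]);hi=np.array([2.61,2.33,2.68,4.49,2.68,2.88])
D.append(([-.8526,-.341,2.4539,.4144,.321,-2.087],[.4177,-.3437,.0953]))
fit=least_squares(lambda p:np.concatenate([(fk2(q,p)[0]-x)*1e3 for q,x in D]),[0,.4,.4,.0,.4,.2,.05])
def solve(x,lean,head,q0):
    a,hd=np.radians(lean),np.radians(head);h=np.array([np.cos(hd),np.sin(hd),0])
    zt=h*np.sin(a)+[0,0,-np.cos(a)];yt=np.cross([0,0,1],h);Rt=np.c_[np.cross(yt,zt),yt,zt]
    def f(q):
        P,R=fk2(q,fit.x);return np.r_[(P-x)*1e3,Ro.from_matrix(R@CC@Rt.T).as_rotvec()*100]
    return least_squares(f,np.clip(q0,lo+.01,hi-.01),bounds=(lo,hi))
P_,R_=fk2(D[-1][0],fit.x)
CC=np.round(R_.T@np.array([[-.5686,.627,.5325],[.4691,.7789,-.4163],[-.6758,.0131,-.737]]))
E
python3 - <<'E'
from kin import *
np.set_printoptions(precision=3,suppress=True)
print(fit.x,fit.cost,np.abs(fit.fun).max())
q0=D[4][0]
h=np.array([np.cos(np.radians(-39.7)),np.sin(np.radians(-39.7)),0])
for off in (28,40,15):
  for z in (.062,.075):
    for lean in (44,40,36,32,28,24):
      x=np.array([.4508,-.3625,z])-h*off*1e-3
      r=solve(x,lean,-39.7,q0);print(off,z,lean,round(r.cost,1),r.x)
E
```

```text
[0.002 0.222 0.453 0.043 0.611 0.273 0.054] 0.2852499501570004 0.2994436923690891
28 0.062 44 60.5 [-0.869 -0.228  2.418  0.594  0.335 -2.279]
28 0.062 40 14.1 [-0.827 -0.22   2.398  0.319  0.335 -1.981]
28 0.062 36 0.0 [-0.808 -0.212  2.385  0.199  0.349 -1.852]
28 0.062 32 0.0 [-0.804 -0.191  2.347  0.14   0.434 -1.792]
28 0.062 28 0.0 [-0.799 -0.167  2.307  0.101  0.518 -1.753]
28 0.062 24 0.0 [-0.795 -0.139  2.265  0.074  0.599 -1.725]
28 0.075 44 39.4 [-0.853 -0.261  2.418  0.488  0.335 -2.161]
28 0.075 40 4.3 [-0.82  -0.253  2.404  0.277  0.335 -1.933]
28 0.075 36 0.0 [-0.808 -0.239  2.38   0.183  0.381 -1.834]
28 0.075 32 0.0 [-0.804 -0.217  2.341  0.131  0.465 -1.782]
28 0.075 28 0.0 [-0.799 -0.191  2.301  0.096  0.547 -1.747]
28 0.075 24 0.0 [-0.795 -0.161  2.259  0.071  0.628 -1.722]
40 0.062 44 53.3 [-0.872 -0.265  2.447  0.59   0.335 -2.277]
40 0.062 40 10.9 [-0.83  -0.256  2.428  0.32   0.335 -1.984]
40 0.062 36 0.0 [-0.812 -0.245  2.412  0.201  0.357 -1.856]
40 0.062 32 0.0 [-0.807 -0.224  2.373  0.142  0.441 -1.797]
40 0.062 28 0.0 [-0.803 -0.198  2.333  0.103  0.523 -
[... 450 characters left out ...]
65 -0.191  2.386  0.594  0.335 -2.277]
15 0.062 40 17.2 [-0.823 -0.184  2.366  0.316  0.335 -1.975]
15 0.062 36 0.0 [-0.805 -0.177  2.357  0.196  0.342 -1.847]
15 0.062 32 0.0 [-0.8   -0.157  2.318  0.137  0.428 -1.787]
15 0.062 28 0.0 [-0.796 -0.134  2.278  0.099  0.513 -1.748]
15 0.062 24 0.0 [-0.792 -0.107  2.237  0.072  0.595 -1.721]
15 0.075 44 45.8 [-0.85  -0.222  2.386  0.489  0.335 -2.16 ]
15 0.075 40 6.3 [-0.817 -0.215  2.372  0.276  0.335 -1.93 ]
15 0.075 36 0.0 [-0.805 -0.204  2.352  0.181  0.373 -1.83 ]
15 0.075 32 0.0 [-0.8   -0.182  2.313  0.129  0.459 -1.777]
15 0.075 28 0.0 [-0.796 -0.157  2.272  0.094  0.542 -1.743]
15 0.075 24 0.0 [-0.792 -0.129  2.231  0.069  0.624 -1.718]
```

```bash
cat > goal.py <<'E'
from h import *; from kin import *
import sys
np.set_printoptions(precision=2,suppress=True)
def rel(x,lean,head):
    s=env.observe();a,hd=np.radians(lean),np.radians(head);h=np.array([np.cos(hd),np.sin(hd),0])
    zt=h*np.sin(a)+[0,0,-np.cos(a)];yt=np.cross([0,0,1],h);Rt=np.c_[np.cross(yt,zt),yt,zt]
    print("shift mm",(np.array(x)-s["eef_pos"])*1e3,"turn deg",np.degrees(Ro.from_matrix(Rt@np.array(s["tool_rot"]).T).as_rotvec()),"F",np.array(s["ft_force"]),"pos",np.array(s["eef_pos"])*1e3)
if __name__=="__main__": v=list(map(float,sys.argv[1:]));rel(v[:3],v[3],v[4])
E
python3 goal.py .429 -.3435 .1 35 -39.7
```

```text
shift mm [11.31  0.2   4.73] turn deg [ 4.18  6.29 -0.82] F [ 0.87  0.21 -3.04] pos [ 417.69 -343.7    95.27]
```

carry_out(
  series=[
    [[0,0,10,0,0,0],[5,0,0,2,3,-0.4],[6,0,0,2,3,-0.4],[0,0,-5,0,0,0],[0,0,0,0,0,0]],
  ],
)

```text
time: 19.05
eef_pos: [0.428, -0.343, 0.099]
tool_rot: [[-0.628, 0.638, 0.445], [0.522, 0.77, -0.368], [-0.577, 0.001, -0.817]]
ft_force: [0.4, 0.3, -1.6]
opening: 0.0395
gripper_force: 57.7
```

```bash
python3 goal.py .429 -.3435 .09 35 -39.7
```

```text
shift mm [ 1.01 -0.49 -9.04] turn deg [ 0.1   0.24 -0.02] F [ 0.39  0.25 -1.63] pos [ 427.99 -343.01   99.04]
```

Good. Now I lower in small steps, watching the force.

carry_out(
  series=[
    [[1,0,-9,0,0,0],[0,0,-8,0,0,0],[0,0,-4,0,0,0],[0,0,0,0,0,0],[0,0,0,0,0,0]],
  ],
)

```text
time: 19.68
eef_pos: [0.4297, -0.3438, 0.0793]
tool_rot: [[-0.627, 0.639, 0.446], [0.521, 0.77, -0.369], [-0.579, 0.001, -0.816]]
ft_force: [-0.2, -0.4, -2.2]
opening: 0.0389
gripper_force: 57.7
```

carry_out(
  series=[
    [[0,0,-1,0,0,0],[0,0,-1,0,0,0],[0,0,-1,0,0,0],[0,0,0,0,0,0],[0,0,0,0,0,0]],
  ],
)

```text
time: 20.3
eef_pos: [0.4297, -0.3438, 0.0763]
tool_rot: [[-0.627, 0.639, 0.446], [0.521, 0.769, -0.369], [-0.579, 0.001, -0.816]]
ft_force: [0.3, -0.5, -1.5]
opening: 0.0393
gripper_force: 57.9
```

carry_out(
  series=[
    [[0,0,-1,0,0,0],[0,0,-1,0,0,0],[0,0,-1,0,0,0],[0,0,0,0,0,0],[0,0,0,0,0,0]],
  ],
)

```text
time: 20.92
eef_pos: [0.4298, -0.3439, 0.0734]
tool_rot: [[-0.627, 0.639, 0.446], [0.521, 0.769, -0.369], [-0.579, 0.001, -0.815]]
ft_force: [-1.3, -0.8, -0.1]
opening: 0.0394
gripper_force: 58.1
```

carry_out(
  series=[
    [[0,0,-1,0,0,0],[0,0,-1,0,0,0],[0,0,0,0,0,0],[0,0,0,0,0,0],[0,0,0,0,0,0]],
  ],
)

```text
time: 21.55
eef_pos: [0.4297, -0.3438, 0.0713]
tool_rot: [[-0.627, 0.639, 0.446], [0.521, 0.769, -0.369], [-0.579, 0.001, -0.816]]
ft_force: [-1.1, -0.9, 0.8]
opening: 0.0394
gripper_force: 58.3
```

carry_out(
  series=[
    [[0,0,-1,0,0,0],[0,0,-1,0,0,0],[0,0,-1,0,0,0],[0,0,0,0,0,0],[0,0,0,0,0,0]],
  ],
)

```text
time: 22.18
eef_pos: [0.4297, -0.3439, 0.0683]
tool_rot: [[-0.627, 0.639, 0.446], [0.521, 0.769, -0.369], [-0.579, 0.001, -0.816]]
ft_force: [-3.6, -1.0, 2.6]
opening: 0.0392
gripper_force: 58.6
```

carry_out(
  series=[
    [[0,0,-1,0,0,0],[0,0,-1,0,0,0],[0,0,-1,0,0,0],[0,0,0,0,0,0],[0,0,0,0,0,0]],
  ],
)

```text
time: 22.8
eef_pos: [0.4297, -0.344, 0.0655]
tool_rot: [[-0.627, 0.639, 0.446], [0.521, 0.769, -0.369], [-0.579, 0.001, -0.815]]
ft_force: [-6.3, 0.2, 4.8]
opening: 0.039
gripper_force: 58.8
```

carry_out(
  series=[
    [[0,0,-1,0,0,0],[0,0,-1,0,0,0],[0,0,0,0,0,0],[0,0,0,0,0,0],[0,0,0,0,0,0]],
  ],
)

```text
time: 23.42
eef_pos: [0.4299, -0.3443, 0.064]
tool_rot: [[-0.627, 0.639, 0.446], [0.521, 0.769, -0.37], [-0.58, 0.0, -0.815]]
ft_force: [-7.0, 0.2, 6.6]
opening: 0.0392
gripper_force: 58.9
```

```bash
python3 - <<'E'
from h import *
I=env.capture("wrist");J=env.capture("scene")
cv2.imwrite("pics/w6.png",np.hstack([cv2.resize(I[60:330,180:460],(415,400)),cv2.resize(J[110:190,240:317],(385,400),interpolation=cv2.INTER_CUBIC)])[:,:,::-1])
E
```

```text
(no output)
```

View pics/w6.png

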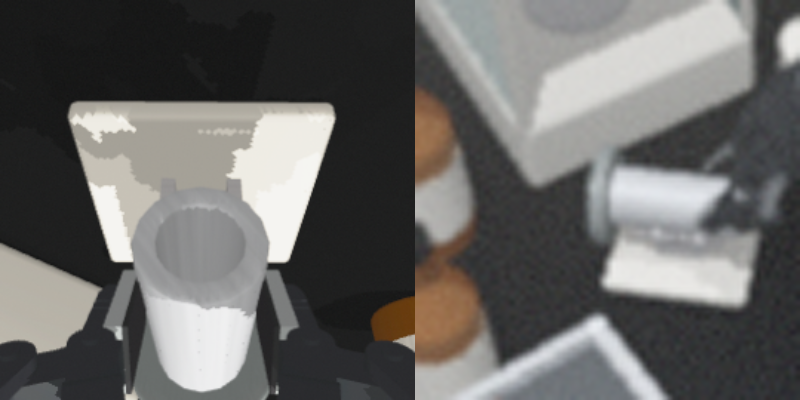

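The wrist view shows the sleeve rim centre (201) midway between the rail ends (168 and 233), with the flange past the far end. It is almost seated.

carry_out(
  series=[
    [[0,0,-0.7,0,0,0],[0,0,-0.7,0,0,0],[0,0,0,0,0,0],[0,0,0,0,0,0],[0,0,0,0,0,0]],
  ],
)

```text
time: 24.15
eef_pos: [0.4301, -0.3445, 0.0634]
tool_rot: [[-0.626, 0.639, 0.447], [0.521, 0.769, -0.37], [-0.58, 0.001, -0.814]]
ft_force: [-12.2, 3.7, 13.9]
opening: 0.0394
gripper_force: 60.7
```

Seated, since the force rose sharply. Release and retreat along the tool axis.

carry_out(
  series=[
    [[0,0,0,0,0,0],[0,0,0,0,0,0],[0,0,0,0,0,0],[0,0,0,0,0,0],[0,0,0,0,0,0]],
  ],
  gripper=64,
)

```text
time: 24.78
eef_pos: [0.4296, -0.3435, 0.0615]
tool_rot: [[-0.628, 0.639, 0.445], [0.521, 0.77, -0.368], [-0.578, 0.001, -0.816]]
ft_force: [-0.9, 0.2, 0.3]
opening: 0.064
gripper_force: 0.0
```

carry_out(
  series=[
    [[-5,4,9,0,0,0],[-9,7,16,0,0,0],[-13,11,24,0,0,0],[-18,15,33,0,0,0],[0,0,40,0,0,0]],
  ],
)

```text
time: 25.4
eef_pos: [0.3831, -0.3053, 0.1837]
tool_rot: [[-0.628, 0.639, 0.445], [0.522, 0.769, -0.368], [-0.577, 0.001, -0.817]]
ft_force: [0.3, -0.4, 1.0]
opening: 0.0638
gripper_force: 0.0
```

```bash
python3 - <<'E'
from h import *
np.set_printoptions(precision=3,suppress=True)
s=env.observe();print(s["time"],s["eef_pos"],s["ft_force"],s["opening"])
I=env.capture("wrist");J=env.capture("scene")
cv2.imwrite("pics/w7.png",np.hstack([cv2.resize(I[:,150:490],(340,400)),cv2.resize(J[120:320,220:420],(400,400),interpolation=cv2.INTER_CUBIC)])[:,:,::-1])
for t,z in {"sleeve":.058,"sleeve_flange_end":.058,"cradle":0,"crank_grip":.118}.items():
  for c in ("wrist","scene"):
    for k in env.mark_of(c,t)[:2]: print(t,c,np.round(k["position"]),round(k["p"],2),atz(c,k["position"],z))
E
```

```text
25.4 [ 0.383 -0.305  0.184] [ 0.327 -0.421  1.015] 0.06384989359246537
sleeve wrist [316. 178.] 0.91 [ 0.456 -0.365  0.058]
sleeve scene [294. 147.] 0.94 [ 0.437 -0.368  0.058]
sleeve scene [344. 158.] 0.58 [ 0.299 -0.227  0.058]
sleeve_flange_end wrist [315. 212.] 0.77 [ 0.495 -0.399  0.058]
sleeve_flange_end scene [354. 169.] 0.97 [ 0.297 -0.162  0.058]
sleeve_flange_end scene [275. 149.] 0.8 [ 0.504 -0.397  0.058]
cradle wrist [315. 138.] 0.59 [ 0.446 -0.359  0.   ]
cradle scene [292. 160.] 0.95 [ 0.455 -0.357  0.   ]
crank_grip wrist [317. 178.] 0.33 [ 0.392 -0.312  0.118]
crank_grip scene [247. 188.] 0.65 [ 0.682 -0.253  0.118]
crank_grip scene [351. 266.] 0.4 [0.529 0.163 0.118]
```

View pics/w7.png

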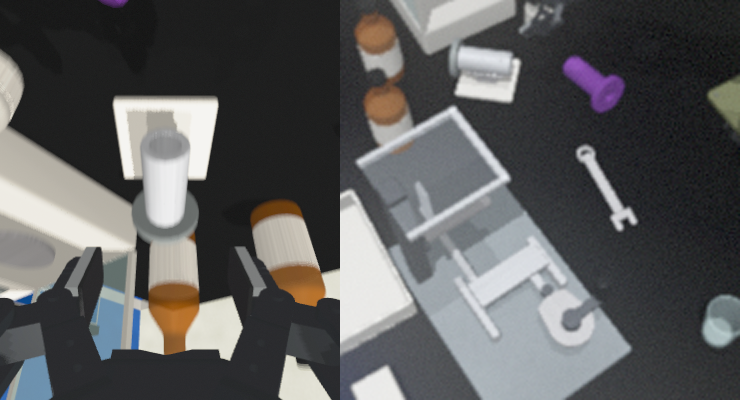

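The sleeve lies level and centred on the rails with its flange clear past the end. The crank still points along -x at (597,305), and the gripper is free.

```bash
python3 -c "
from rig import env
print(env.sign_off())"
```

```text
the job is handed in; nothing more can be done
None
```

The job is handed in (no verdict was returned): the crank is in the dwell with the gate open, the sleeve rests centred on the cradle rails with its flange clear past the end, and the arm is clear of everything.

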